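# Unstack the ink tins onto their drip dishes

## Task

The ink tins beside the printing machine are stacked two high: take the stacks apart and set each tin upright in the middle of the empty drip dish of its own colour, standing flat on the dish's floor. Set them down without dropping or tipping any over, leave the tape roll and the bottle where they are, and let go of everything at the end.

Things in the scene. Friction and masses are not known exactly. Their poses are not given: they have to be found in the camera images.
- tin_red: Large flat-lidded ink tin, red lid and red label band, steel elsewhere: upright cylinder 64 mm diameter, 58 mm high, about 0.4 kg. It starts standing on an 8 mm thick bare aluminium sheet lying on the bench, with one of the small tins standing on its lid. Origin: centre of its underside; z is up along its axis.
- tin_blue: Large flat-lidded ink tin, blue lid and blue label band, steel elsewhere: upright cylinder 64 mm diameter, 58 mm high, about 0.4 kg. It starts standing on an 8 mm thick bare aluminium sheet lying on the bench, with one of the small tins standing on its lid. Origin: centre of its underside; z is up along its axis.
- tin_yellow: Small flat-lidded ink tin, yellow lid and yellow label band, steel elsewhere: upright cylinder 44 mm diameter, 45 mm high, about 0.16 kg. It starts standing on the lid of one of the large tins (either of them), about centred. Origin: centre of its underside; z is up along its axis.
- tin_green: Small flat-lidded ink tin, green lid and green label band, steel elsewhere: upright cylinder 44 mm diameter, 45 mm high, about 0.16 kg. It starts standing on the lid of one of the large tins (either of them), about centred. Origin: centre of its underside; z is up along its axis.
- dish_red: Empty round plastic drip dish, all red, fixed to the bench: 96 mm outer diameter at the rim, 8 mm high, rim wall 3.5 mm, flat floor 3 mm thick and about 87 mm across. Origin: centre of its underside, on the bench top (bench top is height 0); z is up.
- dish_blue: Empty round plastic drip dish, all blue, fixed to the bench: 96 mm outer diameter at the rim, 8 mm high, rim wall 3.5 mm, flat floor 3 mm thick and about 87 mm across. Origin: centre of its underside, on the bench top (bench top is height 0); z is up.
- dish_yellow: Empty round plastic drip dish, all yellow, fixed to the bench: 96 mm outer diameter at the rim, 8 mm high, rim wall 3.5 mm, flat floor 3 mm thick and about 87 mm across. Origin: centre of its underside, on the bench top (bench top is height 0); z is up.
- dish_green: Empty round plastic drip dish, all green, fixed to the bench: 96 mm outer diameter at the rim, 8 mm high, rim wall 3.5 mm, flat floor 3 mm thick and about 87 mm across. Origin: centre of its underside, on the bench top (bench top is height 0); z is up.
- tape: Bystander, leave alone: a loose brown roll of tape lying flat, 90 mm outer and 76 mm inner diameter, 48 mm high. Origin: centre of its underside; z is up.
- bottle: Bystander, leave alone: a loose white bottle with blue label and orange cap, 54 mm diameter, 150 mm high, standing upright. Origin: centre of its underside; z is up.
Things that resemble listed ones, but are neither listed nor needed, are in the scene too. Of the things like the tin_yellow, leave any that is purple; of the rest the smaller one is meant.

How it is judged:
At the end, for the whole second after the job is handed in: Each of the four tins stands on the floor of the dish of its own colour: axis within 14 mm of the dish's centre, underside less than 6 mm above the dish's underside, tilted under 0.06 rad, released and at rest; the tape roll and the bottle are upright and within 20 mm of where they began (horizontal distance between tin_red and dish_red below 0.014 m and z of tin_red in the frame of dish_red between 0 and 0.006 m and angle between each of tin_red, tin_blue, tin_yellow, tin_green's own z axis and vertical below 0.06 rad and linear speed of each of tin_red, tin_blue, tin_yellow, tin_green below 0.02 m/s and angular speed of each of tin_red, tin_blue, tin_yellow, tin_green below 0.2 rad/s and horizontal distance between tin_blue and dish_blue below 0.014 m and z of tin_blue in the frame of dish_blue between 0 and 0.006 m and horizontal distance between tin_yellow and dish_yellow below 0.014 m and z of tin_yellow in the frame of dish_yellow between 0 and 0.006 m and horizontal distance between tin_green and dish_green below 0.014 m and z of tin_green in the frame of dish_green between 0 and 0.006 m and distance of each of tape, bottle from where it was at the start of the episode below 0.02 m and angle between each of tape, bottle's own z axis and vertical below 0.1 rad); the robot touches nothing.
It fails at once if an ink tin is tipped by more than about 45 degrees (angle between any of tin_red, tin_blue, tin_yellow, tin_green's own z axis and vertical above 0.8 rad).
It fails at once if an ink tin is dropped: it falls free by more than about 10 mm ((linear speed of tin_red above 0.45 m/s and contact force between tin_red and the fingers below 0.05 N) or (linear speed of tin_blue above 0.45 m/s and contact force between tin_blue and the fingers below 0.05 N) or (linear speed of tin_yellow above 0.45 m/s and contact force between tin_yellow and the fingers below 0.05 N) or (linear speed of tin_green above 0.45 m/s and contact force between tin_green and the fingers below 0.05 N)).
It fails at once if the tape roll or the bottle is shifted by 20 mm or more (distance of any of tape, bottle from where it was at the start of the episode above 0.02 m).
It also fails if it takes over 104 s, if anything falls off the work surface, if the arm or the gripper's body presses on something with over 40 N, if the wrist force passes 120 N, or if a joint passes its speed limit or range.

## Robot

A 7-joint arm with a two-finger parallel gripper is mounted at the origin on the work surface. World frame = base frame: x ahead of the robot, y to its left, z up, the work surface at z = 0. Lengths are in m, angles in rad, forces in N, time in s.
With the tool pointing down it reaches from about 0.425 to 0.925 m from the base axis. Payload 6.8 kg.
Tool frame: the origin (TCP) lies between the finger pads; the fingertips stand r.tcp_to_tips ahead of it and the grasp point (between the pads) lies 3 mm ahead of it (r.tcp_to_tips is the distance from the TCP to the fingertips, in m); z points along the fingers, y is the line along which they close (so a half turn about z gives the same grasp; the last joint's range is limited). The gripper opens to 85 mm and grips with 20 to 120 N. Pads are 22 mm wide; open, the fingers measure 114 mm over their backs; the gripper's body (76 mm by 85 mm) begins 54 mm behind the grasp point. The pads swing forward as they close: fully open they stand 13 mm farther back than shut.
Start: joints at [-1.449, 0.477, 0.022, 1.555, -0.011, 1.109, -0.083], TCP at [0.154, 0.657, 0.253] pointing down, gripper open.
Joint ranges: [-2.96, 2.96], [-0.34, 2.1], [-1.41, 1.46], [0.24, 2.44], [-1.37, 4.51], [0.17, 1.92], [-2.96, 2.96]. Speed limits (rad/s): [2.39, 2.39, 3.14, 3.14, 3.14, 3.14, 3.14].

## Interface

Orientations are given as a rotation vector (axis times angle).
In Python, from bench import r gives the robot as it stands. The module is installed in compiled form; this text tells all that it offers.
- The arm moves only by the tool step_arm, never from a script. Its argument "moves" is a list of rows, each an object of numbers: "rx", "ry", "rz": the turn, a rotation vector about the tool's x, y, z in degrees; "dx", "dy", "dz": the shift along the tool's x, y, z in mm; "gripper": the opening, from -1 (shut) to 1 (fully open). In form: [{"rx": .., "ry": .., "rz": .., "dx": .., "dy": .., "dz": .., "gripper": ..}, ...]. A call has 1 to 20 rows; each row shifts and turns the commanded pose from where the row before left it, along the tool's axes as they then stand; what a row does not reach is not made up. A row lasts 1/8 s, in which the tool goes at most 62.5 mm and 10.7 degrees, less where a joint would pass 70% of its speed; a pose out of reach is approached as far as the arm can. A call is refused whole if a number of a shift passes 62.5 or a number of a turn 10.7, either way. A call with a gripper value outside its range is refused whole. The fingers move at their own pace and stop on an object; "grip_force" is the grip in N (left out, the last holds). Time passes only in rows, so rows that do not move let the fingers close. It gives the time, the measured TCP pose, the force, the opening and the grip force at its end, in the units of the state.
- r.get_obs(): the state, without advancing time (a new reading comes with each control period).
- r.grab_frame(name): name is "side" or "top"; returns the picture (480x640x3 uint8, blue, green, red); there is no depth.
- r.camera_info(name): a dict with "mtx" (3x3 intrinsics, pixels), "rvec" (rotation vector, rad) and "tvec" (3), from world to camera coordinates, as OpenCV has them. Camera axes: x right, y down, z forward; pixel columns grow to the right and rows downward; lengths in m; the calibration is good to about 2 mm. A picture is of the moment at which its call begins. camera_info takes no time and is no camera call.
- r.hand_in(): hands the job in; it is judged then, once.
The state is a dict: "clock": time; "joints": joint angles; "qvel": joint speeds; "tau": joint torques, N m; "tcp_pos": TCP position; "orientation": TCP orientation; "contact_force": force on the tool from outside, world axes, zero at the start; "moment": the same for the moment, N m; "grip_width": finger opening in m; "gripper_force": force on a finger pad.
Only numpy, scipy, OpenCV 4.12 (cv2) and the standard library are available. Lean on these libraries where they do the work, as an engineer would, in place of code of your own. Each camera call takes 0.05 s, during which the arm holds its last target. There are 200 camera calls.

## Working session

There is one attempt and no reset: what is moved stays moved. The work goes in short steps, Python scripts to look and compute and a tool call to move; the robot and the scene stay as the last step left them, time stands still between calls to the robot, and variables do not carry over. Pictures are saved under pics/ and viewed, at most 14 in all, crops included, and the job is handed in when it is done.

Besides the shell and the picture viewer there is one more tool, called after "Call:" as a command line: name --argument value ..., lists and objects as JSON in quotes. step_arm: Moves the arm, as the interface text tells. Its arguments: {"type":"object","properties":{"moves":{"type":"array","items":{"type":"object","properties":{"rx":{"type":"number"},"ry":{"type":"number"},"rz":{"type":"number"},"dx":{"type":"number"},"dy":{"type":"number"},"dz":{"type":"number"},"gripper":{"type":"number"}}}},"grip_force":{"type":"number"}},"required":["moves"]}

```bash
mkdir -p pics
python3 - <<'E'
from bench import r
import cv2
o=r.get_obs();print({k:o[k] for k in('clock','tcp_pos','orientation','grip_width')},r.tcp_to_tips)
for n in('side','top'):
    cv2.imwrite(f'pics/{n}0.png',r.grab_frame(n));print(n,r.camera_info(n))
E
```

```text
{'clock': 0.0, 'tcp_pos': array([0.15363916, 0.65671878, 0.25232937]), 'orientation': array([-3.60201194e-01, -3.12078236e+00,  2.84508140e-03]), 'grip_width': 0.0855158219963115} 0.022
side {'mtx': array([[516.11943083,   0.        , 309.111359  ],
       [  0.        , 516.11943083, 248.91632331],
       [  0.        ,   0.        ,   1.        ]]), 'rvec': array([ 2.33864977, -0.6644026 ,  0.22651959]), 'tvec': array([-0.42726703,  0.24923223,  0.92356932])}
top {'mtx': array([[561.92748259,   0.        , 322.67948712],
       [  0.        , 561.92748259, 238.99645648],
       [  0.        ,   0.        ,   1.        ]]), 'rvec': array([ 2.12683794, -2.14518896,  0.16691084]), 'tvec': array([-0.00493126,  0.53290517,  1.03436873])}
```

View pics/side0.png

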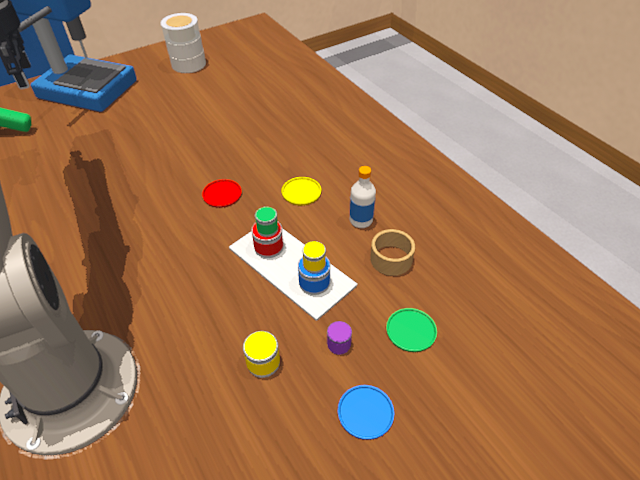

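View pics/top0.png

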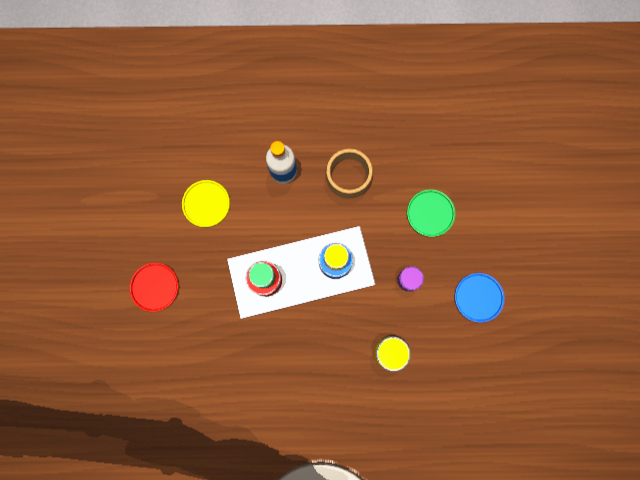

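The side view shows red dish (222,193), yellow dish (301,190), green-on-red stack (266,215), yellow-on-blue stack (314,250), and the large yellow and purple decoys at (262,350) and (340,338). The top view shows red dish (155,287), yellow dish (206,204), green dish (431,213), blue dish (480,298) and stacks at (262,275) and (337,257).

```bash
cat > h.py <<'E'
import cv2,numpy as np
from bench import r
H={'red':[(0,8),(172,180)],'yellow':[(22,34)],'green':[(50,85)],'blue':[(98,118)],'purple':[(135,160)]}
C={n:r.camera_info(n) for n in('side','top')}
def blobs(im,c,amin=60):
    h=cv2.cvtColor(im,cv2.COLOR_BGR2HSV);m=0
    for a,b in H[c]: m=m|cv2.inRange(h,(a,130,70),(b,255,255))
    n,l,s,ce=cv2.connectedComponentsWithStats(m)
    return [(l==i,s[i],ce[i]) for i in range(1,n) if s[i][4]>amin]
def ray(n,p):
    c=C[n];R=cv2.Rodrigues(c['rvec'])[0];d=cv2.undistortPoints(np.float64([[p]]),c['mtx'],None)[0,0]
    return -R.T@c['tvec'],R.T@np.append(d,1)
def cast(n,p,z):
    o,d=ray(n,p);return o+d*(z-o[2])/d[2]
def tri(ps,pt):
    P=[C[n]['mtx']@np.c_[cv2.Rodrigues(C[n]['rvec'])[0],C[n]['tvec']] for n in('side','top')]
    X=cv2.triangulatePoints(*P,np.float64(ps).reshape(2,1),np.float64(pt).reshape(2,1))[:,0];return X[:3]/X[3]
def proj(n,X):
    c=C[n];return cv2.projectPoints(np.float64(X).reshape(1,3),c['rvec'],c['tvec'],c['mtx'],None)[0].ravel()
def ell(m):
    k=max(cv2.findContours(m.astype('uint8'),cv2.RETR_EXTERNAL,cv2.CHAIN_APPROX_NONE)[0],key=len)
    return cv2.fitEllipse(cv2.convexHull(k)) if len(cv2.convexHull(k))>4 else None
E
python3 - <<'E'
from h import *
np.set_printoptions(precision=4,suppress=True)
for n in('side','top'):
    im=cv2.imread(f'pics/{n}0.png')
    for c in H:
        for m,s,ce in blobs(im,c):
            if s[0]<150 and n=='side' or s[1]>450: continue
            e=ell(m);print(n,c,s,ce.round(1),np.round(e[0],1),np.round(e[1],1))
E
```

```text
side red [202 179  40  29 909] [221.5 192.7] [221.5 192.6] [28.6 40. ]
side red [253 222  28  18 133] [264.4 232.2] [265.9 228.5] [20.6 28.2]
side red [253 236  30  20 314] [268.2 247.5] [267.5 242.1] [26.3 30. ]
side yellow [281 177  41  29 921] [301.  190.5] [301.1 190.4] [28.9 40.2]
side yellow [304 241  21  17 278] [313.8 248.8] [313.7 248.8] [16.3 21. ]
side yellow [303 255  22  16 207] [313.6 264.2] [313.6 259.9] [21.8 23.1]
side yellow [245 331  31  29 688] [260. 345.] [260. 345.] [27.5 31.5]
side yellow [245 350  35  26 375] [263.6 365.9] [262.2 357.7] [34.2 34.9]
side green [256 207  19  14 201] [265.4 213.7] [265.3 213.6] [13.5 18.7]
side green [256 220  21  15 178] [266.8 228.1] [266.2 224.1] [20.1 21.8]
side green [ 386  309   51   43 1702] [411.2 329.8] [411.2 329.7] [42.4 50.9]
side blue [350 201  24  21 354] [361.1 212.1] [361.2 208.8] [25.2 26. ]
side blue [299 258  31  19 169] [312.7 269. ] [313.7 264.7] [22.4 30.1]
side blue [299 273  31  20 318] [314.  284.3] [314. 278.] [28.3 31.5]
side blue [ 338  385   56   54 2384] [365.5 411.8] [365.5 411.9] [53.1 56.7]
side p
[... 321 characters left out ...]
277.  147.5] [277.  147.5] [11.7 12.5]
top yellow [ 182  180   48   47 1799] [205.5 203.1] [205.5 203.2] [46.6 48.7]
top yellow [325 245  23  22 383] [335.8 255.4] [335.8 255.4] [21.5 22.2]
top yellow [378 339  31  30 724] [393.  353.5] [393.  353.5] [29.5 30.7]
top green [ 407  190   48   47 1758] [430.6 212.7] [430.6 212.7] [46.5 47.9]
top green [250 264  22  21 367] [260.4 274. ] [260.4 274. ] [21.  21.8]
top blue [269 164  27  17 156] [284.5 174.9] [282.2 167.3] [26.1 27.1]
top blue [320 246  32  29 242] [334.2 264.4] [335.3 259.1] [30.7 32.1]
top blue [ 455  273   49   49 1901] [479.  297.2] [479.  297.2] [48. 50.]
top purple [398 267  25  24 433] [410.6 278.2] [410.1 278.6] [22.6 25.4]
```

```bash
python3 -c "
import cv2
a=cv2.imread('pics/side0.png')[190:310,220:360];b=cv2.imread('pics/top0.png')[220:320,220:380]
a=cv2.resize(a,None,fx=3,fy=3,interpolation=0);b=cv2.resize(b,None,fx=2.3,fy=2.3,interpolation=0)
import numpy as np
c=np.zeros((360,800,3),'uint8');c[:360,:420]=a;c[:230,424:424+368]=b;cv2.imwrite('pics/c0.png',c)"
```

```text
(no output)
```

View pics/c0.png

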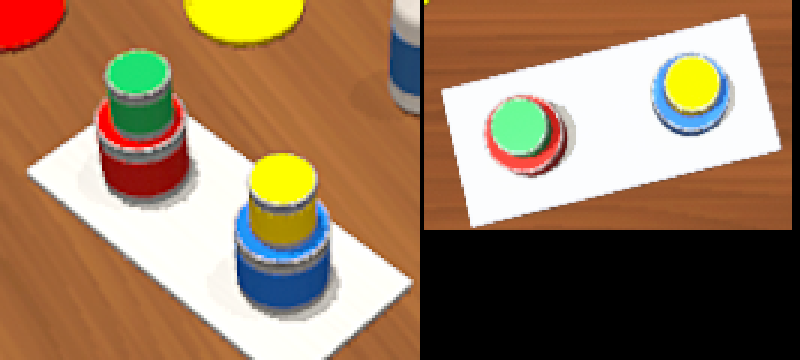

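Crop: the lid discs are cleanly separated from the bands (green lid at side (265,214), yellow lid at side (314,249)). I can triangulate them.

Run:
```python
from h import *
np.set_printoptions(precision=4,suppress=True)
P={'dish_red':((221.5,192.7),(153.5,286.7)),'dish_yellow':((301,190.5),(205.5,203.1)),'dish_green':((411.2,329.8),(430.6,212.7)),'dish_blue':((365.5,411.8),(479,297.2)),
'lid_green':((265.4,213.7),(260.4,274)),'lid_yellow':((313.8,248.8),(335.8,255.4)),
'purple':((339,331.3),(410.6,278.2)),'bigyellow':((260,345),(393,353.5))}
for k,(s,t) in P.items():
    X=tri(s,t);z=.008 if 'dish' in k else .111 if 'lid' in k else .06
    print(k,X,'reproj',np.round(proj('top',X)-t,2),'reach',np.hypot(*X[:2]).round(3),'cast',cast('top',t,z)[:2],cast('side',s,z)[:2])
for n,p in(('tape',(349,172)),('bottle',(283,175)),('bottlecap',(277,148))): print(n,cast('top',p,.15 if 'cap' in n else .02))
for p in((228,259),(360,227),(374,286),(241,318)): print('sheet',cast('top',p,.008))
```

```text
dish_red [0.4476 0.324  0.0021] reproj [ 0.03 -0.08] reach 0.553 cast [0.4469 0.3222] [0.4457 0.3176]
dish_yellow [0.6145 0.2256 0.0033] reproj [ 0.01 -0.01] reach 0.655 cast [0.6134 0.2246] [0.612 0.221]
dish_green [ 0.5913 -0.2263  0.0015] reproj [ 0.07 -0.15] reach 0.633 cast [ 0.5896 -0.2249] [ 0.5883 -0.2292]
dish_blue [ 0.4217 -0.3142  0.0018] reproj [ 0.05 -0.11] reach 0.526 cast [ 0.4211 -0.3124] [ 0.42   -0.3163]
lid_green [0.46   0.1016 0.1096] reproj [ 0.01 -0.03] reach 0.471 cast [0.4598 0.1014] [0.4595 0.1002]
lid_yellow [ 0.4924 -0.0331  0.1108] reproj [ 0.09 -0.23] reach 0.493 cast [ 0.4919 -0.0329] [ 0.4928 -0.0334]
purple [ 0.457 -0.176  0.041] reproj [ 0.15 -0.37] reach 0.49 cast [ 0.4546 -0.1728] [ 0.4508 -0.1861]
bigyellow [ 0.3175 -0.1362  0.0603] reproj [ 0.04 -0.1 ] reach 0.345 cast [ 0.3173 -0.1361] [ 0.3178 -0.1361]
tape [ 0.6715 -0.0631  0.02  ]
bottle [0.6666 0.0687 0.02  ]
bottlecap [0.6794 0.0696 0.15  ]
sheet [0.5002 0.1774 0.008 ]
sheet [ 0.5619 -0.0837  0.008 ]
sheet [ 0.4446 -0.1088  0.008 ]
sheet [0.3849 0.1501 0.008 ]
```

Call:
step_arm --moves '[{"rz":9.6,"gripper":1},{"rz":9.6},{"rz":9.6},{"rz":9.6},{"rz":9.6},{"rz":9.6},{"rz":9.6},{"rz":9.6},{"dx":-37,"dy":35},{"dx":-37,"dy":35},{"dx":-37,"dy":35},{"dx":-37,"dy":35},{"dx":-37,"dy":35},{"dx":-37,"dy":35},{"dx":-37,"dy":35},{}]' --grip_force 30

```text
invalid input at $.moves[0]: expected keys rx, ry, rz, dx, dy, dz, gripper
```

Call:
step_arm --moves '[{"rx":0,"ry":0,"rz":9.6,"dx":0,"dy":0,"dz":0,"gripper":1},{"rx":0,"ry":0,"rz":9.6,"dx":0,"dy":0,"dz":0,"gripper":1},{"rx":0,"ry":0,"rz":9.6,"dx":0,"dy":0,"dz":0,"gripper":1},{"rx":0,"ry":0,"rz":9.6,"dx":0,"dy":0,"dz":0,"gripper":1},{"rx":0,"ry":0,"rz":9.6,"dx":0,"dy":0,"dz":0,"gripper":1},{"rx":0,"ry":0,"rz":9.6,"dx":0,"dy":0,"dz":0,"gripper":1},{"rx":0,"ry":0,"rz":9.6,"dx":0,"dy":0,"dz":0,"gripper":1},{"rx":0,"ry":0,"rz":9.6,"dx":0,"dy":0,"dz":0,"gripper":1},{"rx":0,"ry":0,"rz":0,"dx":-37,"dy":35,"dz":0,"gripper":1},{"rx":0,"ry":0,"rz":0,"dx":-37,"dy":35,"dz":0,"gripper":1},{"rx":0,"ry":0,"rz":0,"dx":-37,"dy":35,"dz":0,"gripper":1},{"rx":0,"ry":0,"rz":0,"dx":-37,"dy":35,"dz":0,"gripper":1},{"rx":0,"ry":0,"rz":0,"dx":-37,"dy":35,"dz":0,"gripper":1},{"rx":0,"ry":0,"rz":0,"dx":-37,"dy":35,"dz":0,"gripper":1},{"rx":0,"ry":0,"rz":0,"dx":-37,"dy":35,"dz":0,"gripper":1},{"rx":0,"ry":0,"rz":0,"dx":0,"dy":0,"dz":0,"gripper":1}]' --grip_force 30

```text
clock: 2.1
tcp_pos: [0.4023, 0.394, 0.2534]
orientation: [2.229, 2.212, -0.0]
contact_force: [0.4, -0.5, 0.4]
grip_width: 0.0851
gripper_force: 0.0
```

Call:
step_arm --moves '[{"rx":0,"ry":0,"rz":0,"dx":-42.7,"dy":9,"dz":5,"gripper":1},{"rx":0,"ry":0,"rz":0,"dx":-42.7,"dy":9,"dz":5,"gripper":1},{"rx":0,"ry":0,"rz":0,"dx":-42.7,"dy":9,"dz":5,"gripper":1},{"rx":0,"ry":0,"rz":0,"dx":-42.7,"dy":9,"dz":5,"gripper":1},{"rx":0,"ry":0,"rz":0,"dx":-42.7,"dy":9,"dz":5,"gripper":1},{"rx":0,"ry":0,"rz":0,"dx":-42.7,"dy":9,"dz":5,"gripper":1},{"rx":0,"ry":0,"rz":0,"dx":-42.7,"dy":9,"dz":5,"gripper":1},{"rx":0,"ry":0,"rz":0,"dx":-42.7,"dy":9,"dz":5,"gripper":1},{"rx":0,"ry":0,"rz":0,"dx":-42.7,"dy":9,"dz":5,"gripper":1},{"rx":0,"ry":0,"rz":0,"dx":-42.7,"dy":9,"dz":5,"gripper":1},{"rx":0,"ry":0,"rz":0,"dx":0,"dy":0,"dz":0,"gripper":1}]'

```text
clock: 3.48
tcp_pos: [0.4891, -0.0312, 0.203]
orientation: [2.226, 2.216, -0.002]
contact_force: [0.1, 1.9, -0.0]
grip_width: 0.0854
gripper_force: 0.0
```

Call:
step_arm --moves '[{"rx":0,"ry":0,"rz":0,"dx":-2,"dy":3,"dz":15,"gripper":1},{"rx":0,"ry":0,"rz":0,"dx":0,"dy":0,"dz":30,"gripper":1},{"rx":0,"ry":0,"rz":0,"dx":0,"dy":0,"dz":30,"gripper":1},{"rx":0,"ry":0,"rz":0,"dx":0,"dy":0,"dz":20,"gripper":1},{"rx":0,"ry":0,"rz":0,"dx":0,"dy":0,"dz":9,"gripper":1},{"rx":0,"ry":0,"rz":0,"dx":0,"dy":0,"dz":0,"gripper":1},{"rx":0,"ry":0,"rz":0,"dx":0,"dy":0,"dz":0,"gripper":1}]'

```text
clock: 4.35
tcp_pos: [0.4926, -0.0302, 0.0998]
orientation: [2.22, 2.222, 0.002]
contact_force: [1.1, -0.1, -0.5]
grip_width: 0.0853
gripper_force: 0.0
```

Call:
step_arm --moves '[{"rx":0,"ry":0,"rz":0,"dx":-2.5,"dy":0,"dz":0,"gripper":1},{"rx":0,"ry":0,"rz":0,"dx":0,"dy":0,"dz":0,"gripper":0.3},{"rx":0,"ry":0,"rz":0,"dx":0,"dy":0,"dz":0,"gripper":0.15},{"rx":0,"ry":0,"rz":0,"dx":0,"dy":0,"dz":0,"gripper":0.0},{"rx":0,"ry":0,"rz":0,"dx":0,"dy":0,"dz":0,"gripper":-0.2},{"rx":0,"ry":0,"rz":0,"dx":0,"dy":0,"dz":0,"gripper":-1},{"rx":0,"ry":0,"rz":0,"dx":0,"dy":0,"dz":0,"gripper":-1},{"rx":0,"ry":0,"rz":0,"dx":0,"dy":0,"dz":0,"gripper":-1}]'

```text
clock: 5.35
tcp_pos: [0.4923, -0.033, 0.0996]
orientation: [2.221, 2.222, 0.001]
contact_force: [-1.0, 0.3, 5.7]
grip_width: 0.0432
gripper_force: 29.9
```

Call:
step_arm --moves '[{"rx":0,"ry":0,"rz":0,"dx":0,"dy":0,"dz":-5,"gripper":-1},{"rx":0,"ry":0,"rz":0,"dx":0,"dy":0,"dz":-20,"gripper":-1},{"rx":0,"ry":0,"rz":0,"dx":0,"dy":0,"dz":-30,"gripper":-1},{"rx":0,"ry":0,"rz":0,"dx":0,"dy":0,"dz":-25,"gripper":-1},{"rx":0,"ry":0,"rz":0,"dx":15,"dy":7,"dz":0,"gripper":-1},{"rx":0,"ry":0,"rz":0,"dx":37,"dy":17.5,"dz":0,"gripper":-1},{"rx":0,"ry":0,"rz":0,"dx":37,"dy":17.5,"dz":0,"gripper":-1},{"rx":0,"ry":0,"rz":0,"dx":37,"dy":17.5,"dz":0,"gripper":-1},{"rx":0,"ry":0,"rz":0,"dx":37,"dy":17.5,"dz":0,"gripper":-1},{"rx":0,"ry":0,"rz":0,"dx":37,"dy":17.5,"dz":0,"gripper":-1},{"rx":0,"ry":0,"rz":0,"dx":37,"dy":17.5,"dz":0,"gripper":-1},{"rx":0,"ry":0,"rz":0,"dx":21,"dy":9.7,"dz":0,"gripper":-1},{"rx":0,"ry":0,"rz":0,"dx":0,"dy":0,"dz":0,"gripper":-1}]'

```text
clock: 6.98
tcp_pos: [0.6128, 0.2288, 0.1768]
orientation: [-2.214, -2.226, 0.003]
contact_force: [-0.4, 0.6, -1.9]
grip_width: 0.0434
gripper_force: 31.1
```

```bash
cat > look.py <<'E'
import sys
from h import *
np.set_printoptions(precision=4,suppress=True)
t=sys.argv[1];o=r.get_obs();print('tcp',o['tcp_pos'],o['grip_width'],o['contact_force'])
out=[]
for n in('side','top'):
    im=r.grab_frame(n);cv2.imwrite(f'pics/{n}{t}.png',im)
    for c in sys.argv[2:]:
        for m,s,ce in blobs(im,c):
            if s[0]<150 and n=='side' and s[1]<150 or s[1]>450: continue
            print(n,c,s,ce.round(1),np.round(ell(m)[0],1))
E
python3 look.py 1 red blue yellow green
```

```text
tcp [0.6128 0.2288 0.1768] 0.04335912842768533 [-0.4235  0.6143 -1.9233]
side red [202 179  40  29 912] [221.5 192.7] [221.5 192.7]
side red [253 223  28  17 131] [264.6 232.4] [266.2 228.3]
side red [253 236  30  20 318] [268.3 247.4] [267.6 242.2]
side blue [350 201  24  21 353] [361.1 212.2] [361.2 208.8]
side blue [299 254  31  23 537] [313.5 264.6] [313.7 264.6]
side blue [299 273  31  20 317] [314.  284.3] [314. 278.]
side blue [ 338  385   56   54 2379] [365.5 411.9] [365.5 411.9]
side yellow [290 121  17  11 155] [297.8 126.3] [297.7 126.3]
side yellow [290 132  18  15 175] [299.2 140.6] [299.1 138.9]
side yellow [281 177  41  29 918] [300.9 190.6] [301.  190.6]
side yellow [245 331  31  29 686] [260. 345.] [259.9 345. ]
side yellow [245 350  35  26 374] [263.5 365.9] [262.2 357.9]
side green [256 208  19  13 201] [265.2 213.8] [265.2 213.7]
side green [257 220  20  15 172] [267.  228.2] [267.  225.2]
side green [ 386  309   51   43 1696] [411.1 329.8] [411.1 329.8]
top red [ 134  262   45   50 1824] [155.2 286.8] [154.2 286.6]
top red [246 263  33  31 262] [263.7 283. ] [262.2 277.5]
top blue [269 164  27  17 157] [284.6 174.8] [282.2 167.3]
top blue [320 244  32  31 778] [335.5 259. ] [335.4 259. ]
top blue [ 455  273   49   49 1898] [479.  297.3] [479.  297.3]
top yellow [271 142  13  13 133] [277.  147.6] [276.9 147.5]
top yellow [185 170  10  21 128] [189.2 179.9] [189.  180.1]
top yellow [ 183  177   47   50 1634] [207.  203.7] [205.5 202.6]
top yellow [378 339  31  30 722] [393.1 353.6] [393.1 353.6]
top green [ 407  190   48   47 1757] [430.6 212.7] [430.6 212.7]
top green [250 264  22  21 373] [260.3 274.1] [260.3 274. ]
```

View pics/side1.png

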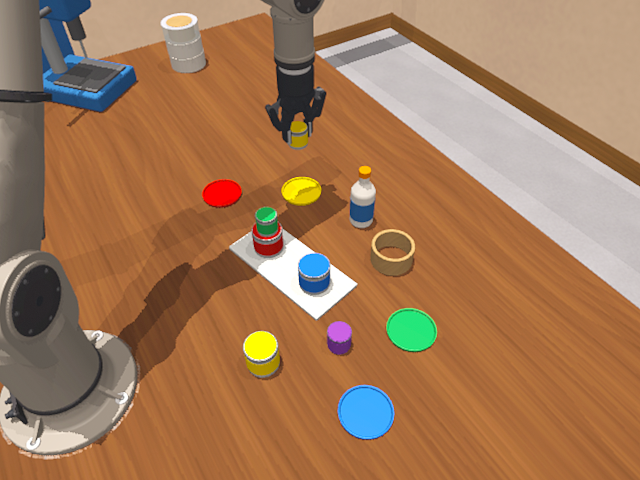

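The yellow tin is held level above its dish (side (298,140)), with the blue tin undisturbed at (314,270). Lowering.

Call:
step_arm --moves '[{"rx":0,"ry":0,"rz":0,"dx":-4,"dy":1,"dz":15,"gripper":-1},{"rx":0,"ry":0,"rz":0,"dx":0,"dy":0,"dz":35,"gripper":-1},{"rx":0,"ry":0,"rz":0,"dx":0,"dy":0,"dz":35,"gripper":-1},{"rx":0,"ry":0,"rz":0,"dx":0,"dy":0,"dz":30,"gripper":-1},{"rx":0,"ry":0,"rz":0,"dx":0,"dy":0,"dz":13,"gripper":-1},{"rx":0,"ry":0,"rz":0,"dx":0,"dy":0,"dz":0,"gripper":-1},{"rx":0,"ry":0,"rz":0,"dx":0,"dy":0,"dz":0,"gripper":-1}]'

```text
clock: 7.95
tcp_pos: [0.6156, 0.2209, 0.0525]
orientation: [2.221, 2.221, 0.003]
contact_force: [0.7, -0.4, -2.0]
grip_width: 0.0432
gripper_force: 31.1
```

Call:
step_arm --moves '[{"rx":0,"ry":0,"rz":0,"dx":4,"dy":-1.5,"dz":6,"gripper":-1},{"rx":0,"ry":0,"rz":0,"dx":0,"dy":0,"dz":6,"gripper":-1},{"rx":0,"ry":0,"rz":0,"dx":0,"dy":0,"dz":1.5,"gripper":-1},{"rx":0,"ry":0,"rz":0,"dx":0,"dy":0,"dz":1,"gripper":-1},{"rx":0,"ry":0,"rz":0,"dx":0,"dy":0,"dz":0,"gripper":-1}]'

```text
clock: 8.57
tcp_pos: [0.6133, 0.2249, 0.0369]
orientation: [2.221, 2.222, 0.0]
contact_force: [-0.0, -0.8, -1.3]
grip_width: 0.0435
gripper_force: 31.3
```

Call:
step_arm --moves '[{"rx":0,"ry":0,"rz":0,"dx":0,"dy":0,"dz":0.7,"gripper":-1},{"rx":0,"ry":0,"rz":0,"dx":0,"dy":0,"dz":0,"gripper":-1},{"rx":0,"ry":0,"rz":0,"dx":0,"dy":0,"dz":0,"gripper":-1}]'

```text
clock: 8.95
tcp_pos: [0.6134, 0.225, 0.0367]
orientation: [2.221, 2.222, 0.001]
contact_force: [-1.8, -0.9, 4.7]
grip_width: 0.043
gripper_force: 31.7
```

Call:
step_arm --moves '[{"rx":0,"ry":0,"rz":0,"dx":0,"dy":0,"dz":0,"gripper":0.1},{"rx":0,"ry":0,"rz":0,"dx":0,"dy":0,"dz":0,"gripper":0.3},{"rx":0,"ry":0,"rz":0,"dx":0,"dy":0,"dz":0,"gripper":0.45},{"rx":0,"ry":0,"rz":0,"dx":0,"dy":0,"dz":0,"gripper":0.45},{"rx":0,"ry":0,"rz":0,"dx":0,"dy":0,"dz":-15,"gripper":0.45},{"rx":0,"ry":0,"rz":0,"dx":0,"dy":0,"dz":-35,"gripper":0.45},{"rx":0,"ry":0,"rz":0,"dx":0,"dy":0,"dz":-45,"gripper":1},{"rx":0,"ry":0,"rz":0,"dx":0,"dy":0,"dz":-45,"gripper":1},{"rx":0,"ry":0,"rz":0,"dx":0,"dy":0,"dz":-25,"gripper":1},{"rx":0,"ry":0,"rz":0,"dx":-20,"dy":-25,"dz":0,"gripper":1},{"rx":0,"ry":0,"rz":0,"dx":-28,"dy":-35,"dz":0,"gripper":1},{"rx":0,"ry":0,"rz":0,"dx":-28,"dy":-35,"dz":0,"gripper":1},{"rx":0,"ry":0,"rz":0,"dx":-28,"dy":-35,"dz":0,"gripper":1},{"rx":0,"ry":0,"rz":0,"dx":-19,"dy":-23,"dz":0,"gripper":1},{"rx":0,"ry":0,"rz":0,"dx":0,"dy":0,"dz":0,"gripper":1},{"rx":0,"ry":0,"rz":0,"dx":0,"dy":0,"dz":0,"gripper":1}]'

```text
clock: 10.95
tcp_pos: [0.4612, 0.1026, 0.202]
orientation: [2.22, 2.222, 0.003]
contact_force: [1.0, -0.5, 0.9]
grip_width: 0.0854
gripper_force: 0.0
```

```bash
python3 look.py 2 yellow green
```

```text
tcp [0.4612 0.1026 0.202 ] 0.08538088976983813 [ 0.9947 -0.4759  0.8748]
side yellow [281 171  41  35 904] [301.  189.4] [300.8 188.5]
side yellow [245 331  31  29 686] [260. 345.] [259.9 345. ]
side yellow [245 350  35  26 372] [263.5 365.9] [262.2 357.7]
side green [256 207  19  14 202] [265.2 213.8] [265.3 213.7]
side green [257 220  20  15 172] [267.  228.1] [267.  225.2]
side green [ 386  309   51   43 1696] [411.1 329.8] [411.1 329.8]
top yellow [271 142  13  12 124] [277.  147.5] [277.  147.5]
top yellow [182 180  47  23 709] [204.4 191.3] [205.  192.1]
top yellow [378 339  31  30 724] [393.  353.5] [393.  353.5]
top green [ 407  190   48   47 1760] [430.6 212.7] [430.6 212.7]
top green [266 268   6  16  72] [268.3 275.4] [268.2 275.4]
```

View pics/side2.png

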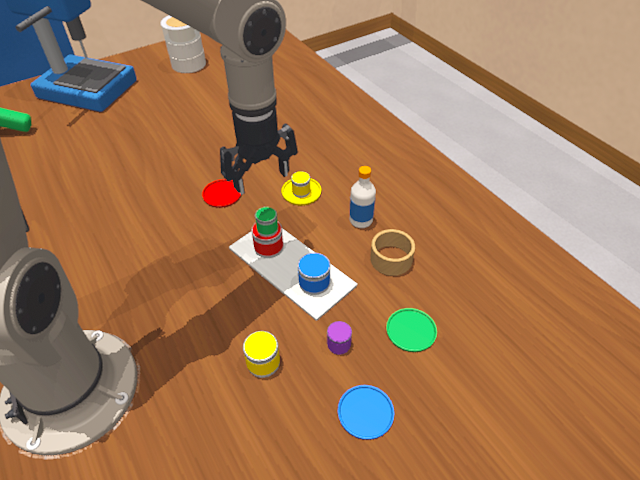

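The yellow tin stands in its dish (side (301,184)). Next is green; the tool is above it.

Call:
step_arm --moves '[{"rx":0,"ry":0,"rz":0,"dx":-1,"dy":-1,"dz":15,"gripper":1},{"rx":0,"ry":0,"rz":0,"dx":0,"dy":0,"dz":30,"gripper":1},{"rx":0,"ry":0,"rz":0,"dx":0,"dy":0,"dz":30,"gripper":1},{"rx":0,"ry":0,"rz":0,"dx":0,"dy":0,"dz":20,"gripper":1},{"rx":0,"ry":0,"rz":0,"dx":0,"dy":0,"dz":8,"gripper":1},{"rx":0,"ry":0,"rz":0,"dx":0,"dy":0,"dz":0,"gripper":1},{"rx":0,"ry":0,"rz":0,"dx":0,"dy":0,"dz":0,"gripper":1},{"rx":0,"ry":0,"rz":0,"dx":0,"dy":0,"dz":0,"gripper":1}]'

```text
clock: 12.05
tcp_pos: [0.4598, 0.1011, 0.0987]
orientation: [2.22, 2.222, 0.002]
contact_force: [0.2, -0.0, 0.1]
grip_width: 0.0855
gripper_force: 0.0
```

Call:
step_arm --moves '[{"rx":0,"ry":0,"rz":0,"dx":0,"dy":0,"dz":-1,"gripper":0.3},{"rx":0,"ry":0,"rz":0,"dx":0,"dy":0,"dz":0,"gripper":0.15},{"rx":0,"ry":0,"rz":0,"dx":0,"dy":0,"dz":0,"gripper":0.0},{"rx":0,"ry":0,"rz":0,"dx":0,"dy":0,"dz":0,"gripper":-0.2},{"rx":0,"ry":0,"rz":0,"dx":0,"dy":0,"dz":0,"gripper":-1},{"rx":0,"ry":0,"rz":0,"dx":0,"dy":0,"dz":0,"gripper":-1},{"rx":0,"ry":0,"rz":0,"dx":0,"dy":0,"dz":0,"gripper":-1}]'

```text
clock: 12.92
tcp_pos: [0.4595, 0.1011, 0.0995]
orientation: [-2.221, -2.222, -0.001]
contact_force: [-1.3, -0.1, 6.6]
grip_width: 0.0433
gripper_force: 29.7
```

Call:
step_arm --moves '[{"rx":0,"ry":0,"rz":0,"dx":0,"dy":0,"dz":-5,"gripper":-1},{"rx":0,"ry":0,"rz":0,"dx":0,"dy":0,"dz":-20,"gripper":-1},{"rx":0,"ry":0,"rz":0,"dx":0,"dy":0,"dz":-30,"gripper":-1},{"rx":0,"ry":0,"rz":0,"dx":0,"dy":0,"dz":-25,"gripper":-1},{"rx":0,"ry":0,"rz":0,"dx":-20,"dy":8,"dz":0,"gripper":-1},{"rx":0,"ry":0,"rz":0,"dx":-37,"dy":15,"dz":0,"gripper":-1},{"rx":0,"ry":0,"rz":0,"dx":-37,"dy":15,"dz":0,"gripper":-1},{"rx":0,"ry":0,"rz":0,"dx":-37,"dy":15,"dz":0,"gripper":-1},{"rx":0,"ry":0,"rz":0,"dx":-37,"dy":15,"dz":0,"gripper":-1},{"rx":0,"ry":0,"rz":0,"dx":-37,"dy":15,"dz":0,"gripper":-1},{"rx":0,"ry":0,"rz":0,"dx":-37,"dy":15,"dz":0,"gripper":-1},{"rx":0,"ry":0,"rz":0,"dx":-37,"dy":15,"dz":0,"gripper":-1},{"rx":0,"ry":0,"rz":0,"dx":-30,"dy":11,"dz":0,"gripper":-1},{"rx":0,"ry":0,"rz":0,"dx":-18,"dy":7,"dz":0,"gripper":-1},{"rx":0,"ry":0,"rz":0,"dx":0,"dy":0,"dz":20,"gripper":-1},{"rx":0,"ry":0,"rz":0,"dx":0,"dy":0,"dz":40,"gripper":-1},{"rx":0,"ry":0,"rz":0,"dx":0,"dy":0,"dz":40,"gripper":-1},{"rx":0,"ry":0,"rz":0,"dx":0,"dy":0,"dz":25,"gripper":-1},{"rx":0,"ry":0,"rz":0,"dx":0,"dy":0,"dz":0,"gripper":-1},{"rx":0,"ry":0,"rz":0,"dx":0,"dy":0,"dz":0,"gripper":-1}]'

```text
clock: 15.42
tcp_pos: [0.5906, -0.2252, 0.0544]
orientation: [2.22, 2.223, 0.0]
contact_force: [0.3, -1.1, -1.4]
grip_width: 0.0432
gripper_force: 31.0
```

```bash
python3 look.py 3 red blue
```

```text
tcp [ 0.5906 -0.2252  0.0544] 0.04324464535973378 [ 0.3374 -1.0898 -1.4147]
side red [202 179  40  29 908] [221.5 192.7] [221.5 192.6]
side red [253 218  28  22 471] [266.2 228.4] [266.1 228.4]
side red [253 236  30  20 309] [268.2 247.5] [267.5 242. ]
side blue [350 201  24  21 351] [361.1 212.2] [361.2 208.8]
side blue [299 254  31  23 540] [313.5 264.6] [313.6 264.6]
side blue [299 273  31  20 315] [314.  284.3] [313.9 278. ]
side blue [ 338  385   56   54 2372] [365.5 411.9] [365.5 411.9]
top red [ 129  262   50   50 1963] [153.5 286.7] [153.6 286.6]
top blue [269 166  26  15 141] [283.4 175.5] [281.9 169. ]
top blue [ 455  273   49   49 1883] [479.2 297.3] [479.1 297.2]
```

View pics/side3.png

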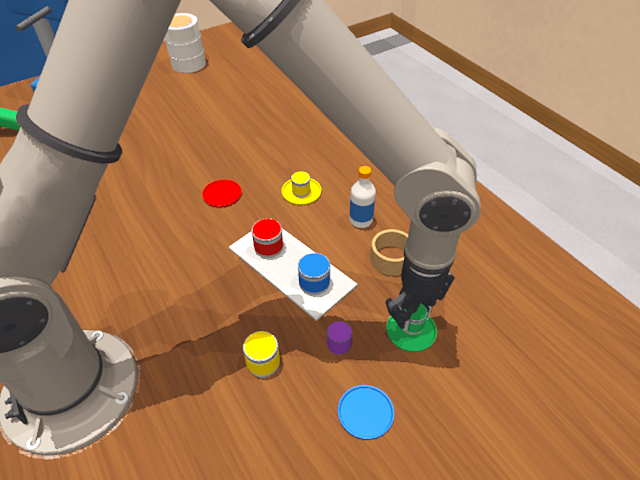

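The green tin hangs over its dish at (414,320), with the stack bases red (267,237) and blue (314,272) undisturbed. Setting down.

Call:
step_arm --moves '[{"rx":0,"ry":0,"rz":0,"dx":0,"dy":0,"dz":8,"gripper":-1},{"rx":0,"ry":0,"rz":0,"dx":0,"dy":0,"dz":6,"gripper":-1},{"rx":0,"ry":0,"rz":0,"dx":0,"dy":0,"dz":1.5,"gripper":-1},{"rx":0,"ry":0,"rz":0,"dx":0,"dy":0,"dz":1,"gripper":-1},{"rx":0,"ry":0,"rz":0,"dx":0,"dy":0,"dz":0,"gripper":-1},{"rx":0,"ry":0,"rz":0,"dx":0,"dy":0,"dz":0,"gripper":-1}]'

```text
clock: 16.27
tcp_pos: [0.5905, -0.2261, 0.0377]
orientation: [2.221, 2.222, 0.0]
contact_force: [1.4, -0.6, -2.2]
grip_width: 0.043
gripper_force: 31.0
```

Call:
step_arm --moves '[{"rx":0,"ry":0,"rz":0,"dx":0,"dy":0,"dz":1,"gripper":-1},{"rx":0,"ry":0,"rz":0,"dx":0,"dy":0,"dz":0.7,"gripper":-1},{"rx":0,"ry":0,"rz":0,"dx":0,"dy":0,"dz":0,"gripper":-1},{"rx":0,"ry":0,"rz":0,"dx":0,"dy":0,"dz":0,"gripper":-1}]'

```text
clock: 16.77
tcp_pos: [0.5906, -0.226, 0.0366]
orientation: [2.221, 2.222, 0.001]
contact_force: [-1.2, 1.5, 5.7]
grip_width: 0.0432
gripper_force: 31.7
```

Run:
```python
from h import *
for k,s,t in(('blue',(313.5,264.6),(335.5,259.0)),): print(k,tri(s,t),cast('top',t,.066),cast('side',s,.066))
print('red side',cast('side',(266.2,228.4),.066))
```

```text
blue [ 0.4913951  -0.03324942  0.0644817 ] [ 0.49110358 -0.03317906  0.066     ] [ 0.49087529 -0.0343687   0.066     ]
red side [0.45856434 0.10277944 0.066     ]
```

Call:
step_arm --moves '[{"rx":0,"ry":0,"rz":0,"dx":0,"dy":0,"dz":0,"gripper":0.1},{"rx":0,"ry":0,"rz":0,"dx":0,"dy":0,"dz":0,"gripper":0.3},{"rx":0,"ry":0,"rz":0,"dx":0,"dy":0,"dz":0,"gripper":0.45},{"rx":0,"ry":0,"rz":0,"dx":0,"dy":0,"dz":0,"gripper":0.45},{"rx":0,"ry":0,"rz":0,"dx":0,"dy":0,"dz":-15,"gripper":0.45},{"rx":0,"ry":0,"rz":0,"dx":0,"dy":0,"dz":-35,"gripper":0.45},{"rx":0,"ry":0,"rz":0,"dx":0,"dy":0,"dz":-45,"gripper":1},{"rx":0,"ry":0,"rz":0,"dx":0,"dy":0,"dz":-25,"gripper":1},{"rx":0,"ry":0,"rz":0,"dx":22.5,"dy":-12,"dz":0,"gripper":1},{"rx":0,"ry":0,"rz":0,"dx":40,"dy":-20,"dz":0,"gripper":1},{"rx":0,"ry":0,"rz":0,"dx":40,"dy":-20,"dz":0,"gripper":1},{"rx":0,"ry":0,"rz":0,"dx":40,"dy":-21,"dz":0,"gripper":1},{"rx":0,"ry":0,"rz":0,"dx":30,"dy":-16,"dz":0,"gripper":1},{"rx":0,"ry":0,"rz":0,"dx":20,"dy":-10.5,"dz":0,"gripper":1},{"rx":0,"ry":0,"rz":0,"dx":0,"dy":0,"dz":20,"gripper":1},{"rx":0,"ry":0,"rz":0,"dx":0,"dy":0,"dz":20,"gripper":1},{"rx":0,"ry":0,"rz":0,"dx":0,"dy":0,"dz":10,"gripper":1},{"rx":0,"ry":0,"rz":0,"dx":0,"dy":0,"dz":0,"gripper":1},{"rx":0,"ry":0,"rz":0,"dx":0,"dy":0,"dz":0,"gripper":1}]'

```text
clock: 19.15
tcp_pos: [0.4913, -0.0338, 0.1066]
orientation: [2.221, 2.221, 0.001]
contact_force: [-0.1, -0.2, -0.9]
grip_width: 0.0852
gripper_force: 0.0
```

Call:
step_arm --moves '[{"rx":0,"ry":0,"rz":0,"dx":0,"dy":0,"dz":20,"gripper":1},{"rx":0,"ry":0,"rz":0,"dx":0,"dy":0,"dz":25,"gripper":1},{"rx":0,"ry":0,"rz":0,"dx":0,"dy":0,"dz":15,"gripper":1},{"rx":0,"ry":0,"rz":0,"dx":0,"dy":0,"dz":0,"gripper":1},{"rx":0,"ry":0,"rz":0,"dx":0,"dy":0,"dz":0,"gripper":0.7},{"rx":0,"ry":0,"rz":0,"dx":0,"dy":0,"dz":0,"gripper":0.55},{"rx":0,"ry":0,"rz":0,"dx":0,"dy":0,"dz":0,"gripper":0.4},{"rx":0,"ry":0,"rz":0,"dx":0,"dy":0,"dz":0,"gripper":-1},{"rx":0,"ry":0,"rz":0,"dx":0,"dy":0,"dz":0,"gripper":-1},{"rx":0,"ry":0,"rz":0,"dx":0,"dy":0,"dz":0,"gripper":-1}]' --grip_force 45

```text
clock: 20.4
tcp_pos: [0.4916, -0.0335, 0.0469]
orientation: [2.22, 2.221, 0.002]
contact_force: [-1.2, 0.0, 7.7]
grip_width: 0.0631
gripper_force: 48.2
```

Call:
step_arm --moves '[{"rx":0,"ry":0,"rz":0,"dx":0,"dy":0,"dz":-5,"gripper":-1},{"rx":0,"ry":0,"rz":0,"dx":0,"dy":0,"dz":-20,"gripper":-1},{"rx":0,"ry":0,"rz":0,"dx":0,"dy":0,"dz":-35,"gripper":-1},{"rx":0,"ry":0,"rz":0,"dx":0,"dy":0,"dz":-30,"gripper":-1},{"rx":0,"ry":0,"rz":0,"dx":0,"dy":0,"dz":-10,"gripper":-1},{"rx":0,"ry":0,"rz":0,"dx":-20,"dy":-5,"dz":0,"gripper":-1},{"rx":0,"ry":0,"rz":0,"dx":-35,"dy":-9,"dz":0,"gripper":-1},{"rx":0,"ry":0,"rz":0,"dx":-35,"dy":-9,"dz":0,"gripper":-1},{"rx":0,"ry":0,"rz":0,"dx":-35,"dy":-9,"dz":0,"gripper":-1},{"rx":0,"ry":0,"rz":0,"dx":-35,"dy":-9,"dz":0,"gripper":-1},{"rx":0,"ry":0,"rz":0,"dx":-35,"dy":-9,"dz":0,"gripper":-1},{"rx":0,"ry":0,"rz":0,"dx":-35,"dy":-9,"dz":0,"gripper":-1},{"rx":0,"ry":0,"rz":0,"dx":-30,"dy":-7,"dz":0,"gripper":-1},{"rx":0,"ry":0,"rz":0,"dx":-20,"dy":-4,"dz":0,"gripper":-1},{"rx":0,"ry":0,"rz":0,"dx":0,"dy":0,"dz":20,"gripper":-1},{"rx":0,"ry":0,"rz":0,"dx":0,"dy":0,"dz":35,"gripper":-1},{"rx":0,"ry":0,"rz":0,"dx":0,"dy":0,"dz":25,"gripper":-1},{"rx":0,"ry":0,"rz":0,"dx":0,"dy":0,"dz":10,"gripper":-1},{"rx":0,"ry":0,"rz":0,"dx":0,"dy":0,"dz":0,"gripper":-1},{"rx":0,"ry":0,"rz":0,"dx":0,"dy":0,"dz":0,"gripper":-1}]'

```text
clock: 22.9
tcp_pos: [0.4215, -0.314, 0.0566]
orientation: [2.22, 2.221, 0.001]
contact_force: [0.1, 0.0, -4.4]
grip_width: 0.0633
gripper_force: 50.8
```

```bash
python3 look.py 4 red green blue
```

```text
tcp [ 0.4215 -0.314   0.0566] 0.06332620589019089 [ 0.0969  0.0141 -4.4055]
side red [202 179  40  29 910] [221.5 192.7] [221.5 192.6]
side red [253 218  28  22 472] [266.2 228.3] [266.1 228.3]
side red [253 236  30  20 313] [268.2 247.5] [267.5 242.1]
side green [410 309  15  17 173] [417.7 317.6] [415.3 317.2]
side green [405 314  32  38 667] [421.5 336.8] [420.3 334.8]
side blue [357 387  30  24 442] [374.  399.5] [373.5 399.4]
side blue [ 338  399   56   40 1077] [369.2 423. ] [365.8 412.5]
top red [ 129  262   50   50 1961] [153.5 286.7] [153.6 286.7]
top red [247 262  32  32 797] [262.4 277.2] [262.4 277.3]
top green [ 407  190   48   47 1632] [430.4 212.9] [430.6 212.7]
top blue [269 164  27  17 158] [284.5 174.8] [282.2 167.6]
top blue [455 273  27  47 740] [466.8 296.7] [472.2 295.6]
top blue [473 280  14  31 270] [479.7 295.4] [481.  294.7]
```

View pics/side4.png

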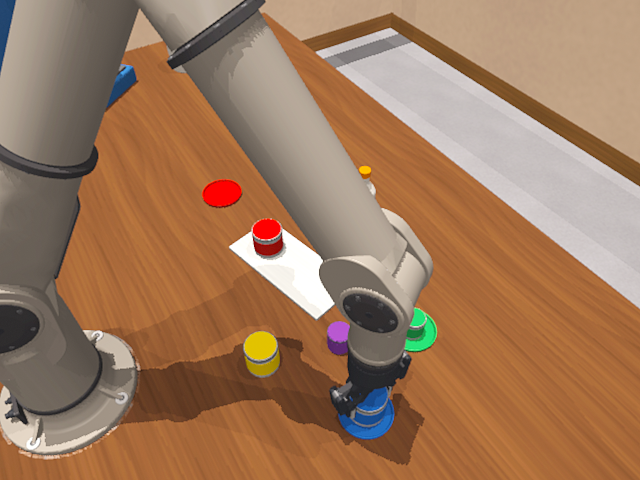

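The blue tin is over its dish at (368,408) and the green tin stands in its dish at (415,322). Setting blue down.

Call:
step_arm --moves '[{"rx":0,"ry":0,"rz":0,"dx":0,"dy":0,"dz":6,"gripper":-1},{"rx":0,"ry":0,"rz":0,"dx":0,"dy":0,"dz":5,"gripper":-1},{"rx":0,"ry":0,"rz":0,"dx":0,"dy":0,"dz":2,"gripper":-1},{"rx":0,"ry":0,"rz":0,"dx":0,"dy":0,"dz":1,"gripper":-1},{"rx":0,"ry":0,"rz":0,"dx":0,"dy":0,"dz":0.5,"gripper":-1},{"rx":0,"ry":0,"rz":0,"dx":0,"dy":0,"dz":0,"gripper":-1},{"rx":0,"ry":0,"rz":0,"dx":0,"dy":0,"dz":0,"gripper":-1}]'

```text
clock: 23.88
tcp_pos: [0.4208, -0.3135, 0.042]
orientation: [-2.221, -2.221, -0.001]
contact_force: [-2.5, 3.4, 5.4]
grip_width: 0.0628
gripper_force: 52.0
```

Run:
```python
from h import *
s,t=(266.2,228.3),(262.4,277.2);print(tri(s,t),cast('top',t,.066),cast('side',s,.066))
```

```text
[0.45839021 0.10275215 0.06637904] [0.45828804 0.10284368 0.066     ] [0.45870187 0.1030363  0.066     ]
```

Call:
step_arm --moves '[{"rx":0,"ry":0,"rz":0,"dx":0,"dy":0,"dz":0,"gripper":0.55},{"rx":0,"ry":0,"rz":0,"dx":0,"dy":0,"dz":0,"gripper":0.75},{"rx":0,"ry":0,"rz":0,"dx":0,"dy":0,"dz":0,"gripper":0.9},{"rx":0,"ry":0,"rz":0,"dx":0,"dy":0,"dz":0,"gripper":0.9},{"rx":0,"ry":0,"rz":0,"dx":0,"dy":0,"dz":-15,"gripper":0.9},{"rx":0,"ry":0,"rz":0,"dx":0,"dy":0,"dz":-35,"gripper":0.9},{"rx":0,"ry":0,"rz":0,"dx":0,"dy":0,"dz":-40,"gripper":1},{"rx":0,"ry":0,"rz":0,"dx":0,"dy":0,"dz":-25,"gripper":1},{"rx":0,"ry":0,"rz":0,"dx":21,"dy":2,"dz":0,"gripper":1},{"rx":0,"ry":0,"rz":0,"dx":45,"dy":4.5,"dz":0,"gripper":1},{"rx":0,"ry":0,"rz":0,"dx":45,"dy":4.5,"dz":0,"gripper":1},{"rx":0,"ry":0,"rz":0,"dx":45,"dy":4.5,"dz":0,"gripper":1},{"rx":0,"ry":0,"rz":0,"dx":45,"dy":4.5,"dz":0,"gripper":1},{"rx":0,"ry":0,"rz":0,"dx":45,"dy":4,"dz":0,"gripper":1},{"rx":0,"ry":0,"rz":0,"dx":45,"dy":4,"dz":0,"gripper":1},{"rx":0,"ry":0,"rz":0,"dx":45,"dy":4,"dz":0,"gripper":1},{"rx":0,"ry":0,"rz":0,"dx":45,"dy":4,"dz":0,"gripper":1},{"rx":0,"ry":0,"rz":0,"dx":35,"dy":1.5,"dz":0,"gripper":1},{"rx":0,"ry":0,"rz":0,"dx":0,"dy":0,"dz":0,"gripper":1},{"rx":0,"ry":0,"rz":0,"dx":0,"dy":0,"dz":0,"gripper":1}]'

```text
clock: 26.38
tcp_pos: [0.4582, 0.1017, 0.1569]
orientation: [2.221, 2.221, 0.0]
contact_force: [-0.1, -0.7, 0.4]
grip_width: 0.0856
gripper_force: 0.0
```

Call:
step_arm --moves '[{"rx":0,"ry":0,"rz":0,"dx":1,"dy":0,"dz":20,"gripper":1},{"rx":0,"ry":0,"rz":0,"dx":0,"dy":0,"dz":35,"gripper":1},{"rx":0,"ry":0,"rz":0,"dx":0,"dy":0,"dz":35,"gripper":1},{"rx":0,"ry":0,"rz":0,"dx":0,"dy":0,"dz":20,"gripper":1},{"rx":0,"ry":0,"rz":0,"dx":0,"dy":0,"dz":0,"gripper":1},{"rx":0,"ry":0,"rz":0,"dx":0,"dy":0,"dz":0,"gripper":0.7},{"rx":0,"ry":0,"rz":0,"dx":0,"dy":0,"dz":0,"gripper":0.55},{"rx":0,"ry":0,"rz":0,"dx":0,"dy":0,"dz":0,"gripper":0.4},{"rx":0,"ry":0,"rz":0,"dx":0,"dy":0,"dz":0,"gripper":-1},{"rx":0,"ry":0,"rz":0,"dx":0,"dy":0,"dz":0,"gripper":-1},{"rx":0,"ry":0,"rz":0,"dx":0,"dy":0,"dz":0,"gripper":-1}]'

```text
clock: 27.75
tcp_pos: [0.4589, 0.1035, 0.0476]
orientation: [2.221, 2.221, 0.003]
contact_force: [-1.3, -1.3, 7.6]
grip_width: 0.0632
gripper_force: 47.6
```

Call:
step_arm --moves '[{"rx":0,"ry":0,"rz":0,"dx":0,"dy":0,"dz":-5,"gripper":-1},{"rx":0,"ry":0,"rz":0,"dx":0,"dy":0,"dz":-20,"gripper":-1},{"rx":0,"ry":0,"rz":0,"dx":0,"dy":0,"dz":-25,"gripper":-1},{"rx":0,"ry":0,"rz":0,"dx":0,"dy":0,"dz":-10,"gripper":-1},{"rx":0,"ry":0,"rz":0,"dx":20,"dy":-1,"dz":0,"gripper":-1},{"rx":0,"ry":0,"rz":0,"dx":35,"dy":-2,"dz":0,"gripper":-1},{"rx":0,"ry":0,"rz":0,"dx":40,"dy":-2,"dz":0,"gripper":-1},{"rx":0,"ry":0,"rz":0,"dx":40,"dy":-2,"dz":0,"gripper":-1},{"rx":0,"ry":0,"rz":0,"dx":40,"dy":-2,"dz":0,"gripper":-1},{"rx":0,"ry":0,"rz":0,"dx":30,"dy":-2,"dz":0,"gripper":-1},{"rx":0,"ry":0,"rz":0,"dx":15,"dy":-1,"dz":0,"gripper":-1},{"rx":0,"ry":0,"rz":0,"dx":0,"dy":0,"dz":15,"gripper":-1},{"rx":0,"ry":0,"rz":0,"dx":0,"dy":0,"dz":25,"gripper":-1},{"rx":0,"ry":0,"rz":0,"dx":0,"dy":0,"dz":10,"gripper":-1},{"rx":0,"ry":0,"rz":0,"dx":0,"dy":0,"dz":0,"gripper":-1},{"rx":0,"ry":0,"rz":0,"dx":0,"dy":0,"dz":0,"gripper":-1}]'

```text
clock: 29.75
tcp_pos: [0.4467, 0.3231, 0.0569]
orientation: [2.222, 2.221, 0.001]
contact_force: [0.3, 0.3, -3.4]
grip_width: 0.0633
gripper_force: 50.7
```

Call:
step_arm --moves '[{"rx":0,"ry":0,"rz":0,"dx":0,"dy":0,"dz":6,"gripper":-1},{"rx":0,"ry":0,"rz":0,"dx":0,"dy":0,"dz":5,"gripper":-1},{"rx":0,"ry":0,"rz":0,"dx":0,"dy":0,"dz":2,"gripper":-1},{"rx":0,"ry":0,"rz":0,"dx":0,"dy":0,"dz":1,"gripper":-1},{"rx":0,"ry":0,"rz":0,"dx":0,"dy":0,"dz":0.5,"gripper":-1},{"rx":0,"ry":0,"rz":0,"dx":0,"dy":0,"dz":0,"gripper":-1},{"rx":0,"ry":0,"rz":0,"dx":0,"dy":0,"dz":0,"gripper":-1}]'

```text
clock: 30.62
tcp_pos: [0.4459, 0.3234, 0.0427]
orientation: [-2.22, -2.221, 0.0]
contact_force: [-4.6, -2.0, 7.5]
grip_width: 0.0632
gripper_force: 52.1
```

Red tin is in contact with the floor; releasing and going up and clear (away toward +y).

Call:
step_arm --moves '[{"rx":0,"ry":0,"rz":0,"dx":0,"dy":0,"dz":0,"gripper":0.55},{"rx":0,"ry":0,"rz":0,"dx":0,"dy":0,"dz":0,"gripper":0.75},{"rx":0,"ry":0,"rz":0,"dx":0,"dy":0,"dz":0,"gripper":0.9},{"rx":0,"ry":0,"rz":0,"dx":0,"dy":0,"dz":0,"gripper":0.9},{"rx":0,"ry":0,"rz":0,"dx":0,"dy":0,"dz":-15,"gripper":0.9},{"rx":0,"ry":0,"rz":0,"dx":0,"dy":0,"dz":-35,"gripper":0.9},{"rx":0,"ry":0,"rz":0,"dx":0,"dy":0,"dz":-50,"gripper":1},{"rx":0,"ry":0,"rz":0,"dx":0,"dy":0,"dz":-50,"gripper":1},{"rx":0,"ry":0,"rz":0,"dx":0,"dy":0,"dz":-50,"gripper":1},{"rx":0,"ry":0,"rz":0,"dx":40,"dy":-20,"dz":0,"gripper":1},{"rx":0,"ry":0,"rz":0,"dx":40,"dy":-20,"dz":0,"gripper":1},{"rx":0,"ry":0,"rz":0,"dx":40,"dy":-20,"dz":0,"gripper":1},{"rx":0,"ry":0,"rz":0,"dx":40,"dy":-20,"dz":0,"gripper":1},{"rx":0,"ry":0,"rz":0,"dx":40,"dy":-20,"dz":0,"gripper":1},{"rx":0,"ry":0,"rz":0,"dx":40,"dy":-20,"dz":0,"gripper":1},{"rx":0,"ry":0,"rz":0,"dx":0,"dy":0,"dz":0,"gripper":1},{"rx":0,"ry":0,"rz":0,"dx":0,"dy":0,"dz":0,"gripper":1}]'

```text
clock: 32.75
tcp_pos: [0.3266, 0.5625, 0.2425]
orientation: [2.221, 2.221, 0.0]
contact_force: [0.8, -0.6, -0.1]
grip_width: 0.0854
gripper_force: 0.0
```

```bash
cat look.py > look2.py; python3 look2.py 5 red blue yellow green; python3 -c "
import cv2,numpy as np
a=cv2.imread('pics/side5.png')[100:460,190:440];b=cv2.resize(cv2.imread('pics/top5.png')[120:330,100:540],None,fx=1.2,fy=1.2)
c=np.zeros((360,800,3),'uint8');c[:,:250]=a;c[:252,260:788]=b;cv2.imwrite('pics/c5.png',c)"
```

```text
tcp [0.3266 0.5625 0.2425] 0.08538185118764666 [ 0.7911 -0.5758 -0.0992]
side red [205 166  26  18 351] [217.4 174.6] [217.3 174.6]
side red [202 180  40  28 652] [222.1 194.5] [221.5 192.7]
side blue [350 201  24  21 355] [361.1 212.1] [361.2 208.8]
side blue [349 380  37  35 998] [366.8 396.9] [366.9 396.9]
side blue [ 338  391   56   48 1209] [364.9 420.5] [365.5 411.9]
side yellow [281 171  41  35 903] [301.  189.4] [300.8 188.5]
side yellow [245 331  31  29 687] [260. 345.] [260. 345.]
side yellow [245 350  35  26 375] [263.5 365.9] [262.2 357.9]
side green [ 386  308   51   44 1520] [411.1 330.1] [411.2 329.6]
top red [ 128  262   51   50 1781] [153.7 286.5] [153.5 286.6]
top blue [269 164  27  17 157] [284.5 174.9] [282.2 167.6]
top blue [ 455  273   49   49 1729] [478.7 297.1] [478.9 297.3]
top yellow [271 142  13  12 124] [277.  147.5] [277.  147.5]
top yellow [ 182  180   48   47 1713] [205.6 203.1] [205.4 203.1]
top yellow [378 339  31  30 724] [393.  353.5] [393.  353.5]
top green [ 407  190   48   47 1634] [430.3 212.9] [430.6 212.7]
```

View pics/c5.png

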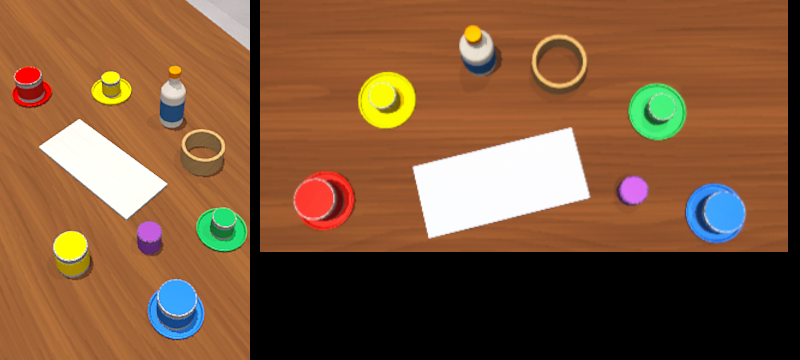

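All four tins stand in their dishes (red (217,175), blue (367,397), yellow ~(301,178), green ~(414,317) in the side view); the bottle and tape are unmoved. Quick numeric check, then hand in.

Run:
```python
from h import *
D={'red':(.4473,.3231),'yellow':(.614,.225),'green':(.590,-.2258),'blue':(.4215,-.3136)}
for k,n,p,z in(('red','side',(217.4,174.6),.061),('blue','side',(366.8,396.9),.061),('yellow','top',(201.7,200),.048),('green','top',(434.2,209.2),.048)):
    print(k,np.round(1000*(cast(n,p,z)[:2]-D[k]),1))
```

```text
red [-1.2 -0.4]
blue [-1.6 -0.6]
yellow [-3.6 -1.5]
green [-1.9  1.5]
```

```bash
python3 -c "
from bench import r
print(r.hand_in())"
```

```text
the job is handed in; nothing more can be done
None
```

All four tins stand in the dishes of their own colour, released and within about 4 mm of centre by the last camera check; the tape roll and bottle were not moved, and the job is handed in at about 33 s (it returned no verdict).

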